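Eject a pressed slug from its die

TASK

A freshly pressed slug is stuck in the steel die on the ejection stand: take the long ejector rod with the blue handle from the rod stand, drive the slug down through the bore until it has dropped into the ceramic boat below and the rod's collar is pressed home on top of the die, then draw the rod out and hang it back upright in a free hole of the rod stand, its collar resting on the plate. The height of the die is not known, so feel for it, and never bear on the die, the stand or the slug with the rod harder than 30 N. Do not touch the slug with the fingers, keep the boat in its place and leave everything else as it is.

Things in the scene. Friction and masses are not known exactly. Their poses are not given: they have to be found in the camera images.
- rod: Ejector rod (loose, about 0.26 kg), hanging upright by its collar in one of the end holes of the rod stand. From the bottom: round steel shank 23 mm thick and 60 mm long, narrowed to 19 mm at the tip by a chamfer 2.5 mm high; steel collar 36 mm wide and 6 mm thick; blue round handle 22 mm thick and 46 mm long with dark rings. Origin at the centre of the tip, z up along the rod.
- rod_tip (a point): Centre of the flat tip of the ejector rod (the rod's origin).
- rod_collar (a point): Point on the ejector rod's axis at the underside of its collar, 60 mm above the tip.
- stand: Ejection stand, fixed: aluminium foot plate 110 x 140 x 6 mm (origin under its centre, on the bench, z up), two threaded columns at y = -55 and +55 mm reaching 90 mm high, and on them a 10 mm thick table that carries the die. The table is screwed higher or lower and locked: its top, where the die stands, may be anywhere from 50 to 68 mm above the bench, and nothing reports it.
- stand_axis (a point): Point on the vertical axis of the die's bore, at the top of the stand's foot plate, 6 mm above the bench. The die, clamped upright on the table, is a steel cylinder 60 mm in diameter and 55 mm high, so its top is 105 to 123 mm above the bench. Its bore, 24.8 mm in diameter and widened to 29 mm over the top 3 mm, runs right through, as does a 33 mm hole in the table below it.
- slug: Pressed metal-powder slug, dark grey cylinder 24 mm in diameter and 16 mm high, about 80 g, stuck by its press fit in the bore of the die, its underside 74 to 81 mm above the bench at the start. Origin at the centre of its underside. The ejector rod has 0.9 mm of room all round in the bore, whose edges are sharp; with its collar on the die, its tip stands 5 mm below the die's underside.
- slug_center (a point): Centre of the slug. The slug grips the bore: moving it takes a push of about 6 to 17 N all the way down, uneven and different every time; over its last 10 mm or so in the bore the push dies away, and it lets go and falls with about 5 mm left. From there the rod runs free for some 10 mm until its collar meets the die.
- boat: Cream fired-ceramic boat (open tray, loose, 45 g), 76 x 50 mm and 18 mm high, walls and floor 3 mm, lying on the foot plate of the ejection stand right under the die. Origin at the centre of its underside, x along its length, z up.
- rack: Rod stand, fixed to the bench: white plate 60 mm (x) by 160 mm (y), 12 mm thick, on grey end walls, its top 70 mm above the bench, with three through holes 29 mm in diameter in a row along its y axis. The middle hole is free at the start; the ejector rod and the short plunger hang in the end holes, either way round. Origin on the bench under the centre, z up.
- hole0 (a point): Centre of the rod stand's hole at y = -50 mm, at the top of the plate; the middle of a hanging rod's collar underside lies here.
- hole1 (a point): Centre of the rod stand's hole at y = 0, the middle, at the top of the plate; the middle of a hanging rod's collar underside lies here.
- hole2 (a point): Centre of the rod stand's hole at y = +50 mm, at the top of the plate; the middle of a hanging rod's collar underside lies here.
- plunger: Short pressing plunger (loose) with a red handle, hanging in the other end hole of the rod stand: like the ejector rod but with a shank of only 32 mm. Not needed; leave it. Origin at its tip.
- spare1: Lower of two spare ceramic boats, stacked on the bench beyond the work; same size as the boat; leave it. Origin at the centre of its underside.
- spare2: Upper spare boat, resting on the lower one; leave it.
- mortar: White mortar bowl, 84 mm wide, 42 mm high, on the bench; leave it. Origin at the centre of its underside.
- jar1: Sample jar with a blue cap, 48 mm wide, 65 mm high; leave it.
- jar2: Sample jar with a white cap, 48 mm wide, 65 mm high; leave it.
- bigdie: Larger assembled steel die, 72 mm wide, 58 mm high, 1.5 kg; leave it.
- spatula: Thin steel sample spatula, 168 mm long and 6 mm thick, lying on the bench; leave it.
Things that resemble listed ones, but are neither listed nor needed, are in the scene too. What is shaped like the rod but green is not meant. Leave any green or purple look-alike of the boat alone.

How it is judged (in metres and radians):
On the way, in this order (a step that is already met when the one before it is completed fails the run):
1. the tip of the ejector rod has entered the bore of the die (z of rod_tip in the frame of stand below 0.097 m and horizontal distance between rod_tip and stand_axis below 0.004 m and angle between rod's own z axis and vertical below 0.08 rad), for 0.1 s.
2. the slug is out, lying in the boat, and the rod, still through the bore, is pressed home on the die with more than 4 N (z of slug_center in the frame of stand below 0.026 m and horizontal distance between rod_tip and stand_axis below 0.004 m and z of rod_tip in the frame of stand below 0.065 m and contact force between rod and stand above 4 N), for 0.1 s.
At the end, for the whole second after the job is handed in: The slug lies at rest in the boat; the ejector rod hangs upright (within 4.5 degrees) and at rest in a hole of the rod stand, the middle of its collar's underside within 6 mm of the hole's centre; the boat lies within 20 mm of where it was (z of slug_center in the frame of boat between 0 and 0.018 m and x of slug_center in the frame of boat between -0.034 and 0.034 m and y of slug_center in the frame of boat between -0.021 and 0.021 m and linear speed of each of slug, rod below 0.02 m/s and (distance between rod_collar and hole0 below 0.006 m or distance between rod_collar and hole1 below 0.006 m or distance between rod_collar and hole2 below 0.006 m) and angle between rod's own z axis and vertical below 0.08 rad and distance of boat from where it was at the start of the episode below 0.02 m); the robot touches nothing.
It fails at once if the rod bears on the die or its stand with more than 30 N (contact force between rod and stand above 30 N).
It fails at once if the rod bears on the slug with more than 30 N (contact force between rod and slug above 30 N).
It fails at once if the fingers touch the slug (contact force between the fingers and slug above 0.5 N).
It fails at once if another thing on the bench is moved by more than 20 mm (distance of any of plunger, spare1, spare2, mortar, jar1, jar2, bigdie, spatula from where it was at the start of the episode above 0.02 m).
It also fails if it takes over 72 s, if anything falls off the work surface, if the arm or the gripper's body presses on something with over 40 N, if the wrist force passes 120 N, or if a joint passes its speed limit or range.

ROBOT

A 6-joint arm with a two-finger parallel gripper is mounted at the origin on the work surface. World frame = base frame: x ahead of the robot, y to its left, z up, the work surface at z = 0. Lengths are in mm, angles in rad, forces in N, time in s.
With the tool pointing down it reaches from about 350 to 975 mm from the base axis. Payload 7.1 kg.
Tool frame: the origin (TCP) lies midway between the tips of the shut fingers; the grasp point (between the pads) lies ctrl.grip_point_offset behind it (ctrl.grip_point_offset is the distance from the TCP to the grasp point, in mm); z points along the fingers, y is the line along which they close (so a half turn about z gives the same grasp; the last joint's range is limited). The gripper opens to 88 mm and grips with 3 to 60 N. Pads are 20 mm wide; open, the fingers measure 115 mm over their backs; the gripper's body (75 mm by 178 mm) begins 61 mm behind the grasp point.
Start: joints at [-1.202, 0.423, 1.63, -0, 1.089, -0.019], TCP at [236.361, -578.565, 193.675] pointing down, gripper open.
Joint ranges: [-3, 3], [-0.9, 2.11], [0.09, 2.58], [-1.31, 4.45], [0.11, 2.69], [-2.54, 2.54]. Speed limits (rad/s): [2.39, 2.39, 3.01, 3.14, 3.14, 3.14].

INTERFACE

Orientations are given as a rotation vector (axis times angle).
In Python, from workcell import ctrl, get_image, close_job, finder gives the robot as it stands.
- The arm moves only by the tool servo_tool, never from a script. Its argument "deltas" is a list of rows, each a list of 2 entries, a list of its own where there are three numbers: the shift along the tool's x, y, z in mm, then the turn, a rotation vector about the tool's x, y, z in rad. A call has 1 to 5 rows; each row is the pose to reach, as a shift and turn from the pose commanded when the call began, along the tool's axes at that moment; what a row does not reach only later rows make up. A row lasts 1/12 s, in which the tool goes at most 41.7 mm and 7.16 degrees, less where a joint would pass 70% of its speed; a pose out of reach is approached as far as the arm can. A call with a gripper value outside its range is refused whole. "grip" is the closure, from -1 (fully open) to 1 (shut), so that 0 is half open, set as the call begins (left out, the last holds). The fingers move at their own pace and stop on an object; the grip force is fixed at half the most. Time passes only in rows, so rows that repeat a pose let the fingers close. It gives the time, the measured TCP pose, the force, the opening and the grip force at its end, in the units of the state.
- ctrl.get_obs(): the state, without advancing time (a new reading comes with each control period).
- get_image(name): name is "scene" or "side" or "wrist"; returns a dict with "frame" (400x640x3 uint8, blue, green, red), "depth" (400x640 float32, mm along the optical axis (not along the pixel's ray), 0 where there is no reading), "K" (3x3 intrinsics, pixels), "pose" (4x4, takes a point from camera to world coordinates). Camera axes: x right, y down, z forward; pixel columns grow to the right and rows downward; lengths in mm; the calibration is good to about 2 mm. A picture is of the moment at which its call begins.
- close_job(): hands the job in; it is judged then, once.
Trained networks look in a picture, given as the dict that the camera call returned (one of the last four; its "shot" number tells which), for a name from the list of things; names that differ only in an ending like _2 or _b are one class to them, and where a whole thing is asked for, a point or a joint stands for the part that bears it (a point fixed in the world has none). Each returns a list of dicts, best first, with "score" (0 to 1); they miss things now and then, are a little off and sometimes report something else, mostly with a low value. They report only what shows in the picture. A call takes as long as a camera call. They do not tell look-alikes from the thing itself.
- finder.search_frame(query, picture): "rect" ([centre column, centre row, width, height] as shares, 0 to 1, of the picture: columns of its width, rows of its height, round what is visible of it).
- finder.silhouettes(query, picture): "mask" (400x640 bool, what is visible of it) and "rect" ([centre column, centre row, width, height] as shares, 0 to 1, of the picture: columns of its width, rows of its height, round what is visible of it).
The state is a dict: "t": time; "qpos": joint angles; "qvel": joint speeds; "joint_torque": joint torques, N m; "ee_pos": TCP position; "orientation": TCP orientation; "ft_force": force on the tool from outside, world axes, zero at the start; "moment": the same for the moment, N m; "width": finger opening in mm; "grasp_force": force on a finger pad.
Only numpy, scipy, OpenCV 4.12 (cv2) and the standard library are available. Lean on these libraries where they do the work, as an engineer would, in place of code of your own. Each camera call takes 0.05 s, during which the arm holds its last target. There are 200 camera calls.

## Working session

There is one attempt and no reset: what is moved stays moved. The work goes in short steps, Python scripts to look and compute and a tool call to move; the robot and the scene stay as the last step left them, time stands still between calls to the robot, and variables do not carry over. Pictures are saved under pics/ and viewed, at most 10 in all, crops included, and the job is handed in when it is done.

Besides the shell and the picture viewer there is one more tool, called after ">>>" as name(argument=value, ...) on one line, values as JSON. servo_tool: Moves the arm, as the interface text tells. Its arguments: {"type":"object","properties":{"deltas":{"type":"array","items":{"type":"array"}},"grip":{"type":"number"}},"required":["deltas"]}

```bash
mkdir -p pics; cat > h.py <<'E'
import numpy as np, cv2, pickle
from workcell import ctrl, get_image, close_job, finder
def pts(p,mask=None):
    d=p["depth"];v,u=np.nonzero((d>0)&(mask if mask is not None else True))
    z=d[v,u];K=p["K"];c=np.c_[(u-K[0,2])/K[0,0]*z,(v-K[1,2])/K[1,1]*z,z]
    return c@p["pose"][:3,:3].T+p["pose"][:3,3],u,v
E
python3 - <<'E'
from h import *
print(ctrl.grip_point_offset, ctrl.get_obs())
for n in ("scene","side"):
    p=get_image(n); cv2.imwrite(f"pics/{n}0.png",p["frame"]); pickle.dump(p,open(n+"0.pkl","wb"))
    print(n,p["pose"][:3].round(2).tolist(),p["K"][0,0])
    for q in ("rod","stand","rack","plunger","boat"):
        for r in finder.silhouettes(q,p)[:3]:
            P,u,v=pts(p,r["mask"]); print(q,round(r["score"],2),(np.array(r["rect"])*[640,400,640,400]).round(), np.median(P,0).round(), P.min(0).round(),P.max(0).round())
E
```

```text
18.700000000000003 {'t': 0.0, 'qpos': array([-1.20202281e+00,  4.23808121e-01,  1.63063268e+00, -3.91393793e-06,
        1.08859314e+00, -1.90090679e-02]), 'qvel': array([ 0.00014799,  0.00159991,  0.00013614,  0.00158515,  0.00089444,
       -0.00097946]), 'joint_torque': array([-8.58648764e-04, -5.44626260e+01, -2.73669022e+01,  6.41865889e-02,
        2.27004674e-02, -1.13573321e-04]), 'ee_pos': array([ 236.1503108 , -578.06243882,  192.9446702 ]), 'orientation': array([-3.08133247e+00, -6.05047499e-01,  3.99094492e-04]), 'ft_force': array([0.63538678, 0.82624389, 0.73828008]), 'moment': array([ 1.26493134e-05, -2.86688180e-02, -7.88294976e-03]), 'grasp_force': 0.0, 'width': 87.66136368457015}
scene [[0.54, 0.55, -0.64, 1186.08], [0.84, -0.33, 0.42, -436.22], [0.02, -0.76, -0.64, 715.54]] 389.1762043287393
rod 0.92 [201. 246.  20.  39.] [ 530. -327.   67.] [ 385. -343.   -0.] [ 540. -295.  114.]
rod 0.68 [248. 228.  20.  41.] [ 554. -217.   89.] [ 532. -231.   15.] [ 563. -199.  124.]
rod 0.66 [235. 212.  13.  34.] [ 462. -221.   68.] [ 332. -241.   -1.] [ 516. -169.  114.]
stand 
[... 985 characters left out ...]
113.]
rod 0.28 [353. 192.  45.  42.] [ 526. -145.   40.] [ 507. -259.   -5.] [601. -79.  77.]
stand 0.82 [304. 238.  60.  63.] [508. 133.  62.] [457. -43.  -7.] [638. 192. 121.]
rack 0.6 [353. 192.  44.  45.] [ 527. -146.   38.] [ 505. -312.   -5.] [634. -79.  77.]
plunger 0.75 [362. 174.   8.  34.] [ 536. -205.   88.] [ 523. -226.   12.] [ 559. -192.  122.]
plunger 0.47 [348. 184.  11.  17.] [ 533. -105.   92.] [ 523. -127.   69.] [552. -93. 124.]
boat 0.7 [251. 267.  37.  23.] [574. 268.   4.] [529. 238.  -4.] [613. 304.  20.]
boat 0.61 [247. 234.  29.  25.] [680. 177.   3.] [631. 136.  -4.] [739. 218.  19.]
boat 0.55 [307. 247.  23.  17.] [501. 120.  11.] [487.  90.   3.] [527. 146.  25.]
```

```bash
python3 - <<'E'
import cv2
a=cv2.imread("pics/scene0.png")[150:290,160:440]; b=cv2.imread("pics/side0.png")[130:290,220:430]
cv2.imwrite("pics/s0.png",cv2.resize(a,None,fx=2.8,fy=2.8)); cv2.imwrite("pics/d0.png",cv2.resize(b,None,fx=3.6,fy=3.6))
E
```

```text
(no output)
```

View pics/s0.png

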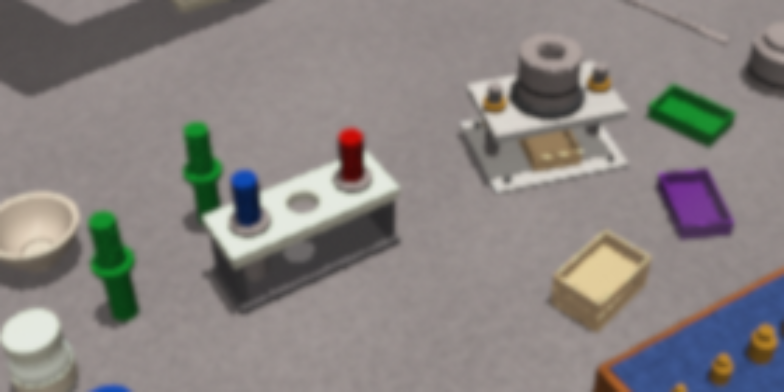

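View pics/d0.png

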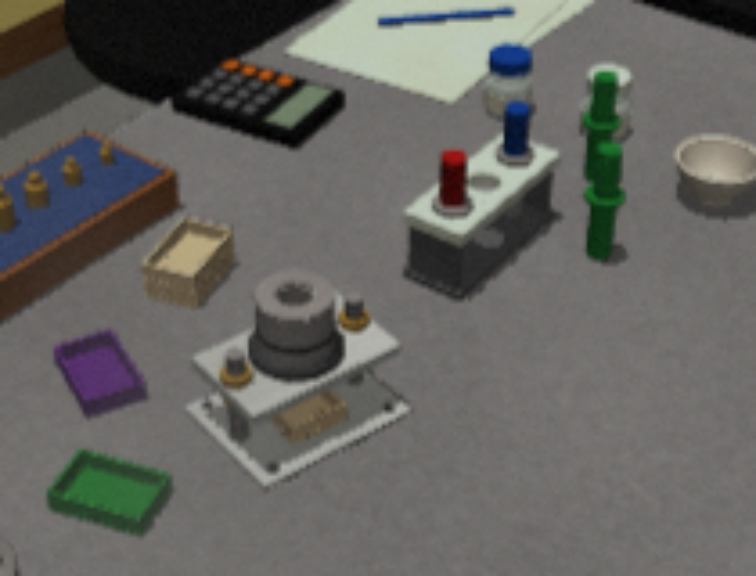

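The blue-handled rod hangs in the rack's near end hole (scene px ~(248,221); side px ~(363,166)). Possible mix-ups are the two green look-alikes (scene ~(201,246) and ~(232,212)) and the red plunger (~(285,206)), so the blue one is my choice. The stand with the die is at scene ~(355,190).

```bash
python3 - <<'E'
from h import *
for n in ("scene","side"):
    p=pickle.load(open(n+"0.pkl","rb")); f=p["frame"]; hsv=cv2.cvtColor(f,cv2.COLOR_BGR2HSV)
    P,u,v=pts(p); H=hsv[v,u]
    for nm,m in (("blue",(abs(H[:,0].astype(int)-115)<14)&(H[:,1]>140)),("red",((H[:,0]<6)|(H[:,0]>174))&(H[:,1]>150))):
        near=(abs(P[:,0]-545)<50)&(abs(P[:,1]+165)<90)&(P[:,2]>85)&m
        Q=P[near]; top=Q[Q[:,2]>117]; print(n,nm,len(Q),Q.mean(0).round(1),top.mean(0).round(1),len(top),Q[:,2].max().round())
    m=(abs(P[:,0]-545)<70)&(abs(P[:,1]+165)<110)&(abs(P[:,2]-70)<4)&(H[:,1]<60)&(H[:,2]>150)
    print("plate",m.sum(),cv2.minAreaRect(P[m][:,:2].astype(np.float32)))
    m=(abs(P[:,0]-530)<70)&(abs(P[:,1]-100)<70)&(P[:,2]>95)
    Q=P[m]; zt=np.percentile(Q[:,2],90); top=Q[Q[:,2]>zt-5]; print("die",len(Q),zt.round(1),top.mean(0).round(1),cv2.minEnclosingCircle(top[:,:2].astype(np.float32)))
    m=(abs(P[:,0]-530)<100)&(abs(P[:,1]-100)<100)&(P[:,2]>40)&(P[:,2]<75)&(H[:,2]>140)&(H[:,1]<60)
    print("table",np.median(P[m][:,2]),cv2.minAreaRect(P[m][:,:2].astype(np.float32)))
    r=finder.silhouettes
E
```

```text
scene blue 122 [ 552.2 -215.8  109.7] [ 549.1 -214.5  121.7] 50 124.0
scene red 108 [ 549.2 -116.5  109.5] [ 546.3 -115.4  121.5] 44 124.0
plate 813 ((543.6581420898438, -163.52598571777344), (64.29145050048828, 161.04647827148438), 1.9592928886413574)
die 390 120.4 [530.  108.1 119.1] ((529.3693237304688, 110.21324157714844), 31.45326042175293)
table 64.59752810781333 ((527.8803100585938, 109.67938232421875), (136.50167846679688, 87.37950134277344), 75.5291519165039)
side blue 71 [ 539.1 -206.2  107.3] [ 540.3 -210.6  119.7] 23 122.0
side red 76 [ 536.1 -106.9  107.8] [ 538.5 -110.8  120. ] 25 124.0
plate 270 ((540.9931640625, -163.109375), (60.4954833984375, 158.64068603515625), 1.4758435487747192)
die 382 119.0 [523.9 112.5 117.4] ((524.8365478515625, 111.15583801269531), 31.91077423095703)
table 62.77316286836276 ((525.515625, 109.12248229980469), (137.12957763671875, 84.48641204833984), 74.15956115722656)
```

```bash
cat >> h.py <<'E'
from scipy.spatial.transform import Rotation as R
def to(xyz,yaw):
    "shift and turn in tool axes to reach world xyz (mm), tool down, tool y at yaw deg"
    o=ctrl.get_obs(); C=R.from_rotvec(o["orientation"]); a=np.radians(yaw)
    y=np.array([np.cos(a),np.sin(a),0]); z=np.array([0,0,-1.]); T=R.from_matrix(np.c_[np.cross(y,z),y,z])
    print("t",round(o["t"],2),"pos",o["ee_pos"].round(2),"F",o["ft_force"].round(1),"w",round(o["width"],1),"tooly",C.as_matrix()[:,1].round(3),"toolx",C.as_matrix()[:,0].round(3))
    print("delta",C.inv().apply(np.array(xyz)-o["ee_pos"]).round(2),(C.inv()*T).as_rotvec().round(4))
E
python3 -c "
from h import *
to([544,-213,215],0)"
```

```text
t 0.6 pos [ 236.34 -578.56  193.69] F [ 0.  -0.3 -0.4] w 87.5 tooly [ 0.378 -0.926 -0.   ] toolx [ 0.926  0.378 -0.   ]
delta [ 423.04 -222.09  -21.32] [-0.     0.    -1.183]
```

>>> servo_tool(deltas=[[[423,-222,-21.3],[0,0,-1.183]],[[423,-222,-21.3],[0,0,-1.183]],[[423,-222,-21.3],[0,0,-1.183]],[[423,-222,-21.3],[0,0,-1.183]],[[423,-222,-21.3],[0,0,-1.183]]])

```text
t: 1.02
ee_pos: [371.2, -417.9, 203.2]
orientation: [2.743, 1.531, 0.0]
ft_force: [1.1, 0.2, -0.5]
width: 87.9
grasp_force: 0.0
```

```bash
python3 -c "
from h import *
to([544,-213,215],0)"
```

```text
t 1.02 pos [ 371.2  -417.89  203.18] F [ 1.1  0.2 -0.5] w 87.9 tooly [ 0.851 -0.525  0.   ] toolx [ 0.525  0.851 -0.   ]
delta [265.09  39.57 -11.83] [ 3.000e-04  2.000e-04 -5.525e-01]
```

>>> servo_tool(deltas=[[[265,39.6,-11.8],[0,0,-0.5525]],[[265,39.6,-11.8],[0,0,-0.5525]],[[265,39.6,-11.8],[0,0,-0.5525]],[[265,39.6,-11.8],[0,0,-0.5525]],[[265,39.6,-11.8],[0,0,-0.5525]]])

```text
t: 1.43
ee_pos: [506.5, -259.2, 212.5]
orientation: [2.22, 2.222, 0.0]
ft_force: [1.9, -1.1, 0.4]
width: 87.7
grasp_force: 0.0
```

```bash
python3 -c "
from h import *
to([544,-213,215],0)"
```

```text
t 1.43 pos [ 506.54 -259.25  212.48] F [ 1.9 -1.1  0.4] w 87.7 tooly [1.    0.001 0.   ] toolx [-0.001  1.    -0.   ]
delta [46.21 37.5  -2.51] [0.0004 0.0003 0.0009]
```

>>> servo_tool(deltas=[[[20,18,-2.5],[0,0,0]],[[40,33,-2.5],[0,0,0]],[[40,33,-2.5],[0,0,0]]])

```text
t: 1.68
ee_pos: [541.3, -218.0, 214.9]
orientation: [2.223, 2.219, 0.002]
ft_force: [-0.3, 0.3, -0.7]
width: 87.7
grasp_force: 0.0
```

```bash
python3 - <<'E'
from h import *
to([544,-213,215],0)
p=get_image("wrist"); cv2.imwrite("pics/w1.png",p["frame"]); pickle.dump(p,open("w1.pkl","wb"))
print(p["pose"].round(3),p["K"])
to([544,-213,215],0)
E
```

```text
t 1.68 pos [ 541.32 -217.99  214.94] F [-0.3  0.3 -0.7] w 87.7 tooly [ 1.    -0.002  0.002] toolx [0.002 1.    0.001]
delta [ 4.99  2.67 -0.05] [ 0.0016 -0.0005 -0.0019]
[[ 1.00000e+00 -3.00000e-03  1.00000e-03  5.40439e+02]
 [-2.00000e-03 -9.59000e-01 -2.82000e-01 -1.41527e+02]
 [ 2.00000e-03  2.82000e-01 -9.59000e-01  4.06533e+02]
 [ 0.00000e+00  0.00000e+00  0.00000e+00  1.00000e+00]] [[345.17978784   0.         320.13592599]
 [  0.         345.17978784 194.45617116]
 [  0.           0.           1.        ]]
t 1.73 pos [ 539.85 -219.52  214.68] F [-0.4  0.6 -0.2] w 88.1 tooly [ 1.    -0.002  0.   ] toolx [ 0.002  1.    -0.   ]
delta [ 6.53  4.14 -0.32] [ 0.0003  0.0001 -0.0021]
```

View pics/w1.png

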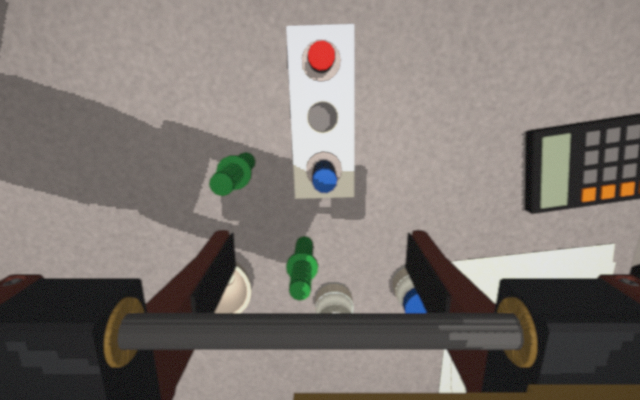

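The close view confirms the choice: blue handle at px (324,178) in the plate's end hole, the free hole at (322,117), the red plunger at (321,55). The greens stand apart at (230,175) and (302,265).

```bash
python3 - <<'E'
from h import *
p=pickle.load(open("w1.pkl","rb")); hsv=cv2.cvtColor(p["frame"],cv2.COLOR_BGR2HSV); P,u,v=pts(p); H=hsv[v,u].astype(int)
box=(abs(P[:,0]-545)<50)&(abs(P[:,1]+165)<90)
K=p["K"]
def at(uv,z):
    d=p["pose"][:3,:3]@np.r_[(uv[0]-K[0,2])/K[0,0],(uv[1]-K[1,2])/K[1,1],1]; o=p["pose"][:3,3]; return o+d*(z-o[2])/d[2]
for nm,m in (("blue",(abs(H[:,0]-113)<14)&(H[:,1]>130)),("red",((H[:,0]<6)|(H[:,0]>174))&(H[:,1]>130))):
    t=box&m&(P[:,2]>118); Q=P[t]; c,r=cv2.minEnclosingCircle(np.c_[u[t],v[t]].astype(np.float32))
    print(nm,t.sum(),Q.mean(0).round(1),at((u[t].mean(),v[t].mean()),122).round(1),at(c,122).round(1),c,r)
m=box&(abs(P[:,2]-70)<4)
img=np.zeros((400,640),np.uint8); img[v[m],u[m]]=255
rc=cv2.minAreaRect(P[m][:,:2].astype(np.float32)); print("plate",rc,np.median(P[m][:,2]))
# mid hole: pixels inside plate, not at 70
q=img[100:135,300:345]; cs,_=cv2.findContours(255-q,cv2.RETR_LIST,cv2.CHAIN_APPROX_NONE)
for c in cs:
    if 100<cv2.contourArea(c)<1200: e=cv2.fitEllipse(c); print("hole",e,at((e[0][0]+300,e[0][1]+100),70).round(1))
to([544,-213,215],0)
E
```

```text
blue 492 [ 547.7 -212.2  141.1] [ 553.  -223.9  122. ] [ 586.3 -269.3  122. ] (371.0, 241.5) 89.60060119628906
red 1357 [ 556.3 -167.5  219.7] [ 577.1 -225.7  122. ] [ 537.4 -280.3  122. ] (316.4747314453125, 252.87045288085938) 212.00416564941406
plate ((543.415283203125, -163.50247192382812), (60.234066009521484, 160.2251739501953), 1.5072437524795532) 70.53080884739188
hole ((22.4888858795166, 16.500709533691406), (29.236059188842773, 29.74859046936035), 12.35789680480957) [ 543.3 -163.1   70. ]
t 1.73 pos [ 539.85 -219.52  214.68] F [-0.4  0.6 -0.2] w 88.1 tooly [ 1.    -0.002  0.   ] toolx [ 0.002  1.    -0.   ]
delta [ 6.53  4.14 -0.32] [ 0.0003  0.0001 -0.0021]
```

```bash
python3 - <<'E'
from h import *
p=pickle.load(open("w1.pkl","rb")); hsv=cv2.cvtColor(p["frame"],cv2.COLOR_BGR2HSV); P,u,v=pts(p); H=hsv[v,u].astype(int)
K=p["K"]
def at(uv,z):
    d=p["pose"][:3,:3]@np.r_[(uv[0]-K[0,2])/K[0,0],(uv[1]-K[1,2])/K[1,1],1]; o=p["pose"][:3,3]; return o+d*(z-o[2])/d[2]
for nm,m,y0 in (("blue",(abs(H[:,0]-113)<14)&(H[:,1]>130),-213),("red",((H[:,0]<6)|(H[:,0]>174))&(H[:,1]>130),-113)):
    t=m&(abs(P[:,2]-122)<3)&(abs(P[:,1]-y0)<25)&(abs(P[:,0]-545)<30); Q=P[t]; c,r=cv2.minEnclosingCircle(np.c_[u[t],v[t]].astype(np.float32))
    print(nm,t.sum(),Q.mean(0).round(1),at(c,122).round(1),c,r, 22/2*345/(np.median(p["depth"][v[t],u[t]])))
to([544.6,-213.3,130],0)
E
```

```text
blue 434 [ 544.3 -212.1  122.5] [ 544.3 -212.1  122. ] (324.22601318359375, 179.56849670410156) 11.878081321716309 12.978074
red 622 [ 541.8 -113.9  122.5] [ 541.7 -113.9  122. ] (321.0, 55.41379165649414) 14.722785949707031 14.340892
t 1.73 pos [ 539.85 -219.52  214.68] F [-0.4  0.6 -0.2] w 88.1 tooly [ 1.    -0.002  0.   ] toolx [ 0.002  1.    -0.   ]
delta [ 6.24  4.71 84.68] [ 0.0003  0.0001 -0.0021]
```

>>> servo_tool(deltas=[[[6.5,4.6,30],[0,0,-0.002]],[[6.5,4.6,70],[0,0,-0.002]],[[6.5,4.6,84],[0,0,-0.002]],[[6.5,4.6,84],[0,0,-0.002]]])

```text
t: 2.07
ee_pos: [539.8, -214.5, 126.8]
orientation: [-2.221, -2.212, 0.005]
ft_force: [-0.0, 0.5, -0.1]
width: 87.9
grasp_force: 0.0
```

```bash
python3 -c "
from h import *
to([544.4,-213,84],0)"
```

```text
t 2.07 pos [ 539.8  -214.46  126.75] F [-0.   0.5 -0.1] w 87.9 tooly [ 1.    -0.004 -0.007] toolx [0.004 1.    0.003]
delta [ 1.37  4.89 42.72] [-0.007  -0.0026 -0.0042]
```

>>> servo_tool(deltas=[[[0,0,0],[0,0,0]],[[0,0,0],[0,0,0]]])

```text
t: 2.23
ee_pos: [543.9, -215.8, 131.9]
orientation: [2.225, 2.215, 0.001]
ft_force: [-0.3, 0.1, 0.9]
width: 87.6
grasp_force: 0.0
```

```bash
python3 -c "
from h import *
to([544.4,-213,84],0)"
```

```text
t 2.23 pos [ 543.86 -215.84  131.9 ] F [-0.3  0.1  0.9] w 87.6 tooly [ 1.    -0.004  0.002] toolx [ 0.004  1.    -0.001]
delta [ 2.89  0.45 47.9 ] [ 0.0016  0.0008 -0.0044]
```

>>> servo_tool(deltas=[[[2.8,0.5,15],[0,0,-0.004]],[[2.8,0.5,32],[0,0,-0.004]],[[2.8,0.5,48],[0,0,-0.004]],[[2.8,0.5,48],[0,0,-0.004]],[[2.8,0.5,48],[0,0,-0.004]]])

```text
t: 2.65
ee_pos: [544.3, -212.4, 83.7]
orientation: [2.221, 2.221, 0.001]
ft_force: [-1.0, -0.4, 0.2]
width: 87.5
grasp_force: 0.0
```

>>> servo_tool(deltas=[[[0,0,0],[0,0,0]],[[0,0,0],[0,0,0]]])

```text
t: 2.82
ee_pos: [545.0, -212.5, 84.3]
orientation: [2.219, 2.22, 0.002]
ft_force: [-0.2, -0.4, -0.3]
width: 87.5
grasp_force: 0.0
```

```bash
python3 - <<'E'
from h import *
to([544.4,-213,84],0)
E
```

```text
t 2.82 pos [ 544.96 -212.54   84.34] F [-0.2 -0.4 -0.3] w 87.5 tooly [1.    0.    0.003] toolx [-0.     1.    -0.001]
delta [-0.46 -0.56  0.34] [0.0026 0.001  0.0003]
```

>>> servo_tool(deltas=[[[-0.4,-0.4,0],[0.0,0,0]],[[-0.4,-0.4,0],[0,0,0]],[[-0.4,-0.4,0],[0,0,0]],[[-0.4,-0.4,0],[0,0,0]],[[-0.4,-0.4,0],[0,0,0]]], grip=1)

```text
t: 3.23
ee_pos: [543.5, -212.3, 82.7]
orientation: [2.221, 2.222, 0.0]
ft_force: [-0.4, -0.2, 0.1]
width: 57.8
grasp_force: 0.0
```

>>> servo_tool(deltas=[[[0,0,0],[0,0,0]],[[0,0,0],[0,0,0]],[[0,0,0],[0,0,0]],[[0,0,0],[0,0,0]]])

```text
t: 3.57
ee_pos: [543.4, -212.3, 82.6]
orientation: [-2.221, -2.222, 0.0]
ft_force: [0.1, -0.5, -0.0]
width: 31.3
grasp_force: 0.0
```

>>> servo_tool(deltas=[[[0,0,0],[0,0,0]],[[0,0,0],[0,0,0]],[[0,0,0],[0,0,0]],[[0,0,0],[0,0,0]]])

```text
t: 3.9
ee_pos: [543.7, -212.3, 82.7]
orientation: [2.221, 2.222, 0.0]
ft_force: [0.5, 0.3, -0.0]
width: 21.0
grasp_force: 30.0
```

```bash
python3 - <<'E'
from h import *
to([544.4,-213,160],0)
E
```

```text
t 3.9 pos [ 543.66 -212.34   82.65] F [ 0.5  0.3 -0. ] w 21.0 tooly [1.    0.001 0.   ] toolx [-0.001  1.    -0.   ]
delta [ -0.67   0.77 -77.35] [0.0004 0.0001 0.0005]
```

>>> servo_tool(deltas=[[[0,0,-15],[0,0,0]],[[0,0,-40],[0,0,0]],[[0,0,-75],[0,0,0]],[[0,0,-110],[0,0,0]],[[0,0,-135],[0,0,0]]])

```text
t: 4.32
ee_pos: [543.6, -212.4, 220.1]
orientation: [2.22, 2.221, 0.001]
ft_force: [0.7, -0.7, -1.6]
width: 20.4
grasp_force: 30.0
```

>>> servo_tool(deltas=[[[0,0,0],[0,0,0]],[[0,0,0],[0,0,0]],[[0,0,0],[0,0,0]]])

```text
t: 4.57
ee_pos: [542.3, -211.9, 216.1]
orientation: [-2.219, -2.22, 0.002]
ft_force: [0.1, 0.3, -2.4]
width: 20.9
grasp_force: 30.0
```

```bash
python3 - <<'E'
from h import *
to([527,112,218],0)
E
```

```text
t 4.57 pos [ 542.26 -211.88  216.07] F [ 0.1  0.3 -2.4] w 20.9 tooly [ 1.     0.    -0.002] toolx [-0.     1.     0.001]
delta [323.89 -15.12  -1.58] [-0.0024 -0.001   0.0004]
```

>>> servo_tool(deltas=[[[30,-2,-1.5],[0,0,0]],[[70,-5,-1.5],[0,0,0]],[[110,-8,-1.5],[0,0,0]],[[150,-11,-1.5],[0,0,0]],[[190,-14,-1.5],[0,0,0]]])

```text
t: 4.98
ee_pos: [527.2, -20.7, 216.6]
orientation: [-2.219, -2.219, 0.005]
ft_force: [0.6, 0.7, -3.3]
width: 20.8
grasp_force: 30.0
```

>>> servo_tool(deltas=[[[30,-1,0],[0,0,0]],[[52,-1,0],[0,0,0]],[[62,-1,0],[0,0,0]],[[62,-1,0],[0,0,0]],[[62,-1,0],[0,0,0]]])

```text
t: 5.4
ee_pos: [527.7, 39.3, 217.9]
orientation: [-2.219, -2.222, 0.003]
ft_force: [-0.2, 0.5, -2.7]
width: 20.9
grasp_force: 30.0
```

>>> servo_tool(deltas=[[[0,0,0],[0,0,0]],[[0,0,0],[0,0,0]],[[0,0,0],[0,0,0]]])

```text
t: 5.65
ee_pos: [528.4, 38.5, 219.0]
orientation: [-2.223, -2.22, 0.0]
ft_force: [-0.2, -1.1, -2.5]
width: 20.9
grasp_force: 30.0
```

```bash
python3 - <<'E'
from h import *
to([527,112,218],0)
p=get_image("wrist"); cv2.imwrite("pics/w2.png",p["frame"]); pickle.dump(p,open("w2.pkl","wb"))
to([527,112,218],0)
s=get_image("side"); pickle.dump(s,open("s2.pkl","wb"));s=get_image("scene"); pickle.dump(s,open("c2.pkl","wb"))
P,u,v=pts(p)
m=(abs(P[:,0]-527)<45)&(abs(P[:,1]-110)<45)&(P[:,2]>100)&(P[:,2]<135)
print(p["pose"][:3,3],m.sum(),np.percentile(P[m][:,2],[10,50,90]),np.median(P[m],0),cv2.minEnclosingCircle(P[m][:,:2].astype(np.float32)),cv2.minEnclosingCircle(np.c_[u[m],v[m]].astype(np.float32)))
E
```

```text
t 5.65 pos [528.36  38.47 218.95] F [-0.2 -1.1 -2.5] w 20.9 tooly [ 1.    -0.001 -0.   ] toolx [ 0.001  1.    -0.   ]
delta [73.53 -1.46  0.94] [-0.0003  0.0001 -0.0012]
t 5.7 pos [528.38  38.61 219.07] F [-0.4 -1.1 -2.4] w 20.6 tooly [ 1.    -0.001 -0.   ] toolx [ 0.001  1.    -0.   ]
delta [73.39 -1.46  1.06] [-0.0001  0.0001 -0.0011]
[527.78332146 115.04229996 410.49681797] 3669 [117.81872854 119.6304799  120.63861159] [527.67533302 111.59470838 119.6304799 ] ((527.6159057617188, 110.39401245117188), 30.047176361083984) ((319.5, 97.5), 37.9803581237793)
```

View pics/w2.png

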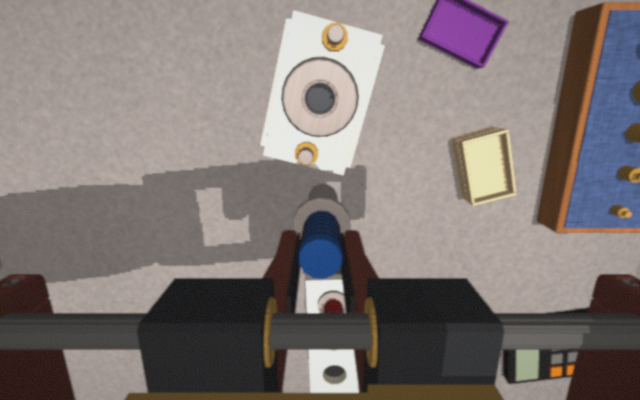

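The die's top face shows as a ring centred at px (320,97), with the bore in it. The gripped rod is at (321,245), its collar at (322,212), its shank reaching up to row ~183. Now I'll measure the rod's lateral position and tilt with the same camera.

```bash
python3 - <<'E'
from h import *
from scipy.optimize import least_squares
p=pickle.load(open("w2.pkl","rb")); P,u,v=pts(p)
m=(abs(P[:,0]-528)<25)&(P[:,1]>20)&(P[:,1]<75)&(P[:,2]>140)&(P[:,2]<225)
Q=P[m]; print(m.sum(), np.histogram(Q[:,2],bins=range(140,230,6)))
t=Q[(Q[:,2]>204)&(Q[:,1]>46)]
print("collar z",np.percentile(t[:,2],[5,50,95]).round(1))
for lo,hi in ((146,160),(160,175),(175,190),(190,204)):
    s=Q[(Q[:,2]>lo)&(Q[:,2]<hi)]
    if len(s)>15: print(lo,len(s),"x mid",((s[:,0].min()+s[:,0].max())/2).round(1),(s[:,0].max()-s[:,0].min()).round(1),"ymax",s[:,1].max().round(1))
# shank cylinder axis fit r=11.5
s=Q[(Q[:,2]>150)&(Q[:,2]<200)&(abs(Q[:,0]-528)<12)]
def f(a): 
    cx=a[0]+a[2]*(s[:,2]-175); cy=a[1]+a[3]*(s[:,2]-175); return np.hypot(s[:,0]-cx,s[:,1]-cy)-11.5
if len(s)>10:
    r=least_squares(f,[528,38,0,0],loss="soft_l1"); print("shank",len(s),r.x.round(3),np.abs(r.fun).mean())
# collar outer circle: top plane points
c=t[t[:,2]>np.median(t[:,2])-2]
r=least_squares(lambda a:np.hypot(*(c[:,:2]-a).T).max()-18+0*a,[528,38]) if 0 else None
print("collar x range",c[:,0].min(),c[:,0].max(),"ymax",c[:,1].max())
b=P[(abs(P[:,0]-527)<45)&(abs(P[:,1]-110)<45)&(P[:,2]>114)&(P[:,2]<125)]
# bore: hole in the ring
img=np.zeros((400,640),np.uint8); mm=(abs(P[:,0]-527)<45)&(abs(P[:,1]-110)<45)&(P[:,2]>115)&(P[:,2]<125); img[v[mm],u[mm]]=255
cs,_=cv2.findContours(img,cv2.RETR_CCOMP,cv2.CHAIN_APPROX_NONE)
K=p["K"]
for k in cs:
    if len(k)>20:
        e=cv2.fitEllipse(k); d=p["pose"][:3,:3]@np.r_[(e[0][0]-K[0,2])/K[0,0],(e[0][1]-K[1,2])/K[1,1],1]; o=p["pose"][:3,3]; print("ell",e,(o+d*(119.3-o[2])/d[2]).round(2))
E
```

```text
1538 (array([  0,  23,  53,  53,  56,  54,  59,  14,   0,   0,   0, 151, 946,
       124]), array([140, 146, 152, 158, 164, 170, 176, 182, 188, 194, 200, 206, 212,
       218, 224]))
collar z [209.6 213.1 221.7]
146 93 x mid 530.0 22.0 ymax 47.4
160 140 x mid 529.9 21.2 ymax 47.7
175 79 x mid 529.3 17.7 ymax 47.8
shank 298 [ 5.29366e+02  3.60230e+01 -1.90000e-02  1.80000e-02] 0.1523379825018333
collar x range 514.2353326338409 542.8736442768251 ymax 54.64828136958426
ell ((319.8278503417969, 97.37271881103516), (72.17040252685547, 74.8671646118164), 177.75599670410156) [527.57 111.33 119.3 ]
ell ((319.7943420410156, 98.18527221679688), (30.99257469177246, 32.74595642089844), 173.82777404785156) [527.54 110.69 119.3 ]
```

```bash
python3 - <<'E'
from h import *
from scipy.optimize import least_squares
for n in ("c2","s2","w2"):
    p=pickle.load(open(n+".pkl","rb")); P,u,v=pts(p)
    s=P[(abs(P[:,0]-529)<14)&(abs(P[:,1]-37)<14)&(P[:,2]>152)&(P[:,2]<198)]
    def f(a): return np.hypot(s[:,0]-a[0]-a[2]*(s[:,2]-175),s[:,1]-a[1]-a[3]*(s[:,2]-175))-11.5
    r=least_squares(f,[528,38,0,0],loss="soft_l1"); 
    m=(abs(P[:,0]-528)<40)&(abs(P[:,1]-110)<40)&(P[:,2]>70)&(P[:,2]<124); q=P[m]
    zt=np.percentile(q[:,2],97); top=q[q[:,2]>zt-3.5]; side=q[(q[:,2]<zt-6)&(q[:,2]>zt-25)&(np.hypot(q[:,0]-528,q[:,1]-110)>24)]
    g=least_squares(lambda a:np.hypot(*(side[:,:2]-a).T)-30,[528,110],loss="soft_l1") if len(side)>20 else None
    print(n,len(s),r.x.round(3),"die top",zt.round(1),np.round(cv2.minEnclosingCircle(top[:,:2].astype(np.float32))[0],1),"side",len(side),g and g.x.round(2))
E
```

```text
c2 142 [5.29669e+02 3.67430e+01 0.00000e+00 1.60000e-02] die top 121.1 [528.3 109.8] side 129 [527.24 110.76]
s2 118 [ 5.27501e+02  3.67110e+01 -2.40000e-02  1.20000e-02] die top 119.4 [524.8 112.6] side 126 [525.65 110.33]
w2 289 [ 5.29361e+02  3.60230e+01 -1.70000e-02  1.80000e-02] die top 121.0 [527.5 110.5] side 0 None
```

>>> servo_tool(deltas=[[[20,-0.5,0],[0.003,0.004,0]],[[45,-1,0],[0.007,0.008,0]],[[65,-1.5,0],[0.012,0.015,-0.001]],[[73.5,-1.5,0],[0.012,0.015,-0.001]],[[73.5,-1.5,0],[0.012,0.015,-0.001]]])

```text
t: 6.22
ee_pos: [526.9, 114.2, 219.2]
orientation: [-2.205, -2.212, -0.004]
ft_force: [0.3, -0.9, -2.4]
width: 21.0
grasp_force: 30.0
```

>>> servo_tool(deltas=[[[0,0,5],[0,0,0]],[[0,0,10],[0,0,0]],[[0,0,13],[0,0,0]],[[0,0,13],[0,0,0]],[[0,0,13],[0,0,0]]])

```text
t: 6.63
ee_pos: [526.4, 112.7, 205.7]
orientation: [-2.207, -2.208, -0.002]
ft_force: [0.2, 0.2, -2.1]
width: 20.5
grasp_force: 30.0
```

>>> servo_tool(deltas=[[[0,0,0],[0,0,0]],[[0,0,0],[0,0,0]],[[0,0,0],[0,0,0]]])

```text
t: 6.88
ee_pos: [526.8, 113.2, 206.3]
orientation: [-2.207, -2.21, -0.004]
ft_force: [0.5, 0.5, -2.2]
width: 20.9
grasp_force: 30.0
```

```bash
python3 - <<'E'
from h import *
to([526.9,112.1,190],0)
for n in ("scene","side"):
    p=get_image(n); P,u,v=pts(p); pickle.dump(p,open(n+"3.pkl","wb"))
    cu,cv=(360,175) if n=="scene" else (305,215)
    cv2.imwrite(f"pics/{n}3.png",cv2.resize(p["frame"][cv-75:cv+75,cu-75:cu+75],None,fx=4,fy=4))
a=cv2.imread("pics/scene3.png");b=cv2.imread("pics/side3.png");cv2.imwrite("pics/both3.png",cv2.resize(np.hstack([a,b]),(800,400)))
E
```

```text
t 6.88 pos [526.81 113.25 206.33] F [ 0.5  0.5 -2.2] w 20.9 tooly [ 1.     0.001 -0.012] toolx [-0.001  1.     0.015]
delta [-1.39  0.27 16.31] [-0.0116 -0.015   0.0013]
```

View pics/both3.png

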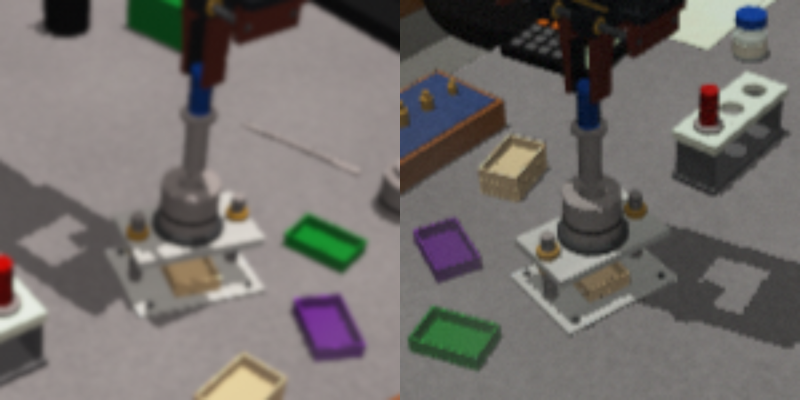

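Both views show the rod upright just above the die's bore (left crop ~(193,180), right crop ~(592,185)). I'll check the axis offset numerically.

```bash
python3 - <<'E'
from h import *
from scipy.optimize import least_squares
for n in ("scene3","side3"):
    p=pickle.load(open(n+".pkl","rb")); P,u,v=pts(p)
    s=P[(abs(P[:,0]-527)<15)&(abs(P[:,1]-111)<15)&(P[:,2]>138)&(P[:,2]<186)]
    def f(a): return np.hypot(s[:,0]-a[0]-a[2]*(s[:,2]-140),s[:,1]-a[1]-a[3]*(s[:,2]-140))-11.5
    r=least_squares(f,[527,111,0,0],loss="soft_l1")
    q=P[(abs(P[:,0]-527)<40)&(abs(P[:,1]-111)<40)&(P[:,2]>90)&(P[:,2]<113)&(np.hypot(P[:,0]-527,P[:,1]-111)>24)]
    g=least_squares(lambda a:np.hypot(*(q[:,:2]-a).T)-30,[527,111],loss="soft_l1")
    print(n,len(s),r.x.round(3),len(q),g.x.round(2))
E
```

```text
scene3 134 [ 5.27691e+02  1.11772e+02 -2.20000e-02 -1.00000e-02] 150 [527.31 110.65]
side3 132 [ 5.26360e+02  1.11859e+02 -2.60000e-02  2.00000e-03] 153 [525.92 110.21]
```

>>> servo_tool(deltas=[[[-1.1,-0.3,3],[0,0,0.001]],[[-1.3,-0.3,6],[0,0,0.001]],[[-1.3,-0.3,9],[0,0,0.001]],[[-1.3,-0.3,9],[0,0,0.001]],[[-1.3,-0.3,9],[0,0,0.001]]])

```text
t: 7.4
ee_pos: [526.0, 112.2, 196.7]
orientation: [-2.207, -2.208, -0.002]
ft_force: [0.0, -0.6, -2.3]
width: 20.5
grasp_force: 30.0
```

>>> servo_tool(deltas=[[[0,0,0.5],[0,0,0]],[[0,0,1],[0,0,0]],[[0,0,1.5],[0,0,0]],[[0,0,2],[0,0,0]],[[0,0,2],[0,0,0]]])

```text
t: 7.82
ee_pos: [526.2, 112.2, 195.1]
orientation: [-2.207, -2.209, -0.003]
ft_force: [0.1, -0.2, -2.1]
width: 20.9
grasp_force: 30.0
```

>>> servo_tool(deltas=[[[0,0,0.5],[0,0,0]],[[0,0,1],[0,0,0]],[[0,0,1.5],[0,0,0]],[[0,0,2],[0,0,0]],[[0,0,2],[0,0,0]]])

```text
t: 8.23
ee_pos: [526.1, 112.2, 193.0]
orientation: [-2.207, -2.208, -0.003]
ft_force: [0.1, -0.1, -2.6]
width: 20.8
grasp_force: 30.0
```

>>> servo_tool(deltas=[[[0,0,0.5],[0,0,0]],[[0,0,1],[0,0,0]],[[0,0,1.5],[0,0,0]],[[0,0,2],[0,0,0]]])

```text
t: 8.57
ee_pos: [526.1, 112.3, 191.0]
orientation: [-2.207, -2.208, -0.003]
ft_force: [0.4, -0.6, -2.4]
width: 21.2
grasp_force: 30.0
```

>>> servo_tool(deltas=[[[0,0,0.5],[0,0,0]],[[0,0,1],[0,0,0]],[[0,0,1.5],[0,0,0]]])

```text
t: 8.82
ee_pos: [526.1, 112.3, 189.6]
orientation: [-2.207, -2.208, -0.003]
ft_force: [-0.2, 0.3, -2.0]
width: 20.6
grasp_force: 30.0
```

>>> servo_tool(deltas=[[[0,0,0.5],[0,0,0]],[[0,0,1],[0,0,0]],[[0,0,1.5],[0,0,0]]])

```text
t: 9.07
ee_pos: [526.1, 112.3, 188.1]
orientation: [-2.207, -2.208, -0.003]
ft_force: [-0.4, 0.8, -2.7]
width: 20.6
grasp_force: 30.0
```

>>> servo_tool(deltas=[[[0,0,0.4],[0,0,0]],[[0,0,0.8],[0,0,0]],[[0,0,1.2],[0,0,0]]])

```text
t: 9.32
ee_pos: [526.1, 112.4, 186.9]
orientation: [-2.207, -2.209, -0.003]
ft_force: [0.1, 0.6, -2.8]
width: 20.9
grasp_force: 30.0
```

>>> servo_tool(deltas=[[[0,0,0.4],[0,0,0]],[[0,0,0.8],[0,0,0]],[[0,0,1.2],[0,0,0]]])

```text
t: 9.57
ee_pos: [526.1, 112.4, 185.7]
orientation: [-2.207, -2.208, -0.003]
ft_force: [-0.4, -0.6, -2.1]
width: 21.1
grasp_force: 30.0
```

>>> servo_tool(deltas=[[[0,0,0.4],[0,0,0]],[[0,0,0.8],[0,0,0]],[[0,0,1.2],[0,0,0]]])

```text
t: 9.82
ee_pos: [526.1, 112.4, 184.5]
orientation: [-2.207, -2.209, -0.003]
ft_force: [0.8, 0.1, -1.9]
width: 20.8
grasp_force: 30.0
```

>>> servo_tool(deltas=[[[0,0,0.6],[0,0,0]],[[0,0,1.2],[0,0,0]],[[0,0,1.8],[0,0,0]]])

```text
t: 10.07
ee_pos: [526.1, 112.4, 182.7]
orientation: [-2.207, -2.209, -0.003]
ft_force: [1.1, -0.3, -2.8]
width: 20.8
grasp_force: 30.0
```

>>> servo_tool(deltas=[[[0,0,0.6],[0,0,0]],[[0,0,1.2],[0,0,0]],[[0,0,1.8],[0,0,0]]])

```text
t: 10.32
ee_pos: [526.0, 112.5, 180.8]
orientation: [-2.207, -2.209, -0.003]
ft_force: [0.2, -0.0, -1.5]
width: 20.8
grasp_force: 30.0
```

>>> servo_tool(deltas=[[[0,0,0.6],[0,0,0]],[[0,0,1.2],[0,0,0]],[[0,0,1.8],[0,0,0]]])

```text
t: 10.57
ee_pos: [526.0, 112.5, 179.1]
orientation: [-2.207, -2.208, -0.003]
ft_force: [-0.9, 0.7, -2.6]
width: 20.6
grasp_force: 30.0
```

>>> servo_tool(deltas=[[[-0.1,0.1,0.6],[0,0,0]],[[-0.1,0.1,1.2],[0,0,0]],[[-0.1,0.1,1.8],[0,0,0]]])

```text
t: 10.82
ee_pos: [526.1, 112.4, 177.3]
orientation: [-2.207, -2.208, -0.003]
ft_force: [-1.1, 0.1, -1.9]
width: 20.7
grasp_force: 30.0
```

>>> servo_tool(deltas=[[[0,0,0.6],[0,0,0]],[[0,0,1.2],[0,0,0]],[[0,0,1.8],[0,0,0]]])

```text
t: 11.07
ee_pos: [526.0, 112.4, 175.4]
orientation: [-2.207, -2.208, -0.003]
ft_force: [0.6, 0.3, -1.8]
width: 20.7
grasp_force: 30.0
```

>>> servo_tool(deltas=[[[-0.1,0.1,0.5],[0,0,0]],[[-0.1,0.1,1.0],[0,0,0]],[[-0.1,0.1,1.5],[0,0,0]]])

```text
t: 11.32
ee_pos: [526.1, 112.4, 173.9]
orientation: [-2.207, -2.208, -0.003]
ft_force: [0.5, -0.4, -2.5]
width: 20.7
grasp_force: 30.0
```

>>> servo_tool(deltas=[[[0,0,0.5],[0,0,0]],[[0,0,1.0],[0,0,0]],[[0,0,1.5],[0,0,0]]])

```text
t: 11.57
ee_pos: [526.1, 112.4, 172.5]
orientation: [-2.207, -2.209, -0.003]
ft_force: [0.2, -0.0, -2.5]
width: 21.2
grasp_force: 30.0
```

>>> servo_tool(deltas=[[[0,0,0.5],[0,0,0]],[[0,0,1.0],[0,0,0]],[[0,0,1.5],[0,0,0]]])

```text
t: 11.82
ee_pos: [526.1, 112.4, 171.0]
orientation: [-2.207, -2.208, -0.003]
ft_force: [0.0, 0.1, -1.9]
width: 20.7
grasp_force: 30.0
```

>>> servo_tool(deltas=[[[0,0,0.4],[0,0,0]],[[0,0,0.8],[0,0,0]],[[0,0,1.2],[0,0,0]]])

```text
t: 12.07
ee_pos: [526.1, 112.4, 169.8]
orientation: [-2.207, -2.208, -0.003]
ft_force: [0.7, 0.5, -1.9]
width: 20.6
grasp_force: 30.0
```

>>> servo_tool(deltas=[[[-0.1,0.1,0.4],[0,0,0]],[[-0.1,0.1,0.8],[0,0,0]],[[-0.1,0.1,1.2],[0,0,0]]])

```text
t: 12.32
ee_pos: [526.2, 112.3, 168.6]
orientation: [-2.207, -2.208, -0.003]
ft_force: [-0.6, 0.2, -3.0]
width: 20.7
grasp_force: 30.0
```

>>> servo_tool(deltas=[[[0,0,0.4],[0,0,0]],[[0,0,0.8],[0,0,0]],[[0,0,1.2],[0,0,0]]])

```text
t: 12.57
ee_pos: [526.1, 112.4, 167.4]
orientation: [-2.207, -2.209, -0.003]
ft_force: [-0.1, 0.3, -2.7]
width: 20.6
grasp_force: 30.0
```

>>> servo_tool(deltas=[[[0,0,0.4],[0,0,0]],[[0,0,0.8],[0,0,0]],[[0,0,1.2],[0,0,0]]])

```text
t: 12.82
ee_pos: [526.2, 112.4, 166.2]
orientation: [-2.207, -2.209, -0.003]
ft_force: [-0.4, 0.3, -2.2]
width: 20.9
grasp_force: 30.0
```

>>> servo_tool(deltas=[[[-0.1,0,0.4],[0,0,0]],[[-0.1,0,0.8],[0,0,0]],[[-0.1,0,1.2],[0,0,0]]])

```text
t: 13.07
ee_pos: [526.1, 112.3, 165.0]
orientation: [-2.207, -2.209, -0.003]
ft_force: [0.5, -0.5, -1.3]
width: 20.8
grasp_force: 30.0
```

>>> servo_tool(deltas=[[[0,0,0.4],[0,0,0]],[[0,0,0.8],[0,0,0]],[[0,0,1.2],[0,0,0]]])

```text
t: 13.32
ee_pos: [526.6, 112.4, 164.4]
orientation: [-2.208, -2.209, -0.005]
ft_force: [-0.7, -0.4, 5.6]
width: 20.6
grasp_force: 30.0
```

>>> servo_tool(deltas=[[[0,0,0.4],[0,0,0]],[[0,0,0.8],[0,0,0]],[[0,0,1.2],[0,0,0]]])

```text
t: 13.57
ee_pos: [527.0, 112.6, 163.9]
orientation: [-2.208, -2.209, -0.006]
ft_force: [-1.3, -0.5, 8.6]
width: 20.9
grasp_force: 30.0
```

>>> servo_tool(deltas=[[[0,-0.2,0.4],[0,0,0]],[[0,-0.2,0.8],[0,0,0]],[[0,-0.2,1.2],[0,0,0]]])

```text
t: 13.82
ee_pos: [526.9, 112.6, 162.9]
orientation: [-2.208, -2.209, -0.007]
ft_force: [-1.7, 0.0, 9.6]
width: 20.5
grasp_force: 30.0
```

>>> servo_tool(deltas=[[[0,-0.2,0.4],[0,0,0]],[[0,-0.2,0.8],[0,0,0]],[[0,-0.2,1.2],[0,0,0]]])

```text
t: 14.07
ee_pos: [526.8, 112.6, 161.7]
orientation: [-2.208, -2.209, -0.007]
ft_force: [-2.4, 0.5, 9.7]
width: 20.4
grasp_force: 30.0
```

>>> servo_tool(deltas=[[[0,0,0.5],[0,0,0]],[[0,0,1.0],[0,0,0]],[[0,0,1.5],[0,0,0]],[[0,0,2.0],[0,0,0]]])

```text
t: 14.4
ee_pos: [526.8, 112.7, 159.8]
orientation: [-2.208, -2.209, -0.007]
ft_force: [-0.8, 0.4, 10.0]
width: 21.0
grasp_force: 30.0
```

>>> servo_tool(deltas=[[[0,0,0.5],[0,0,0]],[[0,0,1.0],[0,0,0]],[[0,0,1.5],[0,0,0]],[[0,0,2.0],[0,0,0]]])

```text
t: 14.73
ee_pos: [526.8, 112.7, 157.8]
orientation: [-2.208, -2.21, -0.007]
ft_force: [-1.4, -0.6, 10.1]
width: 20.4
grasp_force: 30.0
```

>>> servo_tool(deltas=[[[0,0,0.5],[0,0,0]],[[0,0,1.0],[0,0,0]],[[0,0,1.5],[0,0,0]],[[0,0,2.0],[0,0,0]]])

```text
t: 15.07
ee_pos: [526.8, 112.8, 155.8]
orientation: [-2.208, -2.209, -0.007]
ft_force: [-1.2, 0.8, 9.5]
width: 20.6
grasp_force: 30.0
```

>>> servo_tool(deltas=[[[-0.1,0,0.5],[0,0,0]],[[-0.1,0,1.0],[0,0,0]],[[-0.1,0,1.5],[0,0,0]],[[-0.1,0,2.0],[0,0,0]],[[-0.1,0,2.5],[0,0,0]]])

```text
t: 15.48
ee_pos: [526.8, 112.7, 153.3]
orientation: [-2.208, -2.21, -0.007]
ft_force: [-0.6, -0.4, 10.7]
width: 20.8
grasp_force: 30.0
```

>>> servo_tool(deltas=[[[-0.1,0,0.5],[0,0,0]],[[-0.1,0,1.0],[0,0,0]],[[-0.1,0,1.5],[0,0,0]],[[-0.1,0,2.0],[0,0,0]],[[-0.1,0,2.5],[0,0,0]]])

```text
t: 15.9
ee_pos: [526.8, 112.6, 150.8]
orientation: [-2.208, -2.21, -0.007]
ft_force: [-1.7, -0.5, 9.5]
width: 20.5
grasp_force: 30.0
```

>>> servo_tool(deltas=[[[-0.1,0,0.5],[0,0,0]],[[-0.1,0,1.0],[0,0,0]],[[-0.1,0,1.5],[0,0,0]],[[-0.1,0,2.0],[0,0,0]],[[-0.1,0,2.5],[0,0,0]]])

```text
t: 16.32
ee_pos: [526.7, 112.6, 148.3]
orientation: [-2.208, -2.21, -0.007]
ft_force: [-0.5, -0.1, 9.5]
width: 20.4
grasp_force: 30.0
```

>>> servo_tool(deltas=[[[0,0,0.5],[0,0,0]],[[0,0,1.0],[0,0,0]],[[0,0,1.5],[0,0,0]],[[0,0,2.0],[0,0,0]],[[0,0,2.5],[0,0,0]]])

```text
t: 16.73
ee_pos: [526.5, 112.5, 145.5]
orientation: [-2.208, -2.209, -0.006]
ft_force: [-0.3, -0.3, 7.4]
width: 21.0
grasp_force: 30.0
```

>>> servo_tool(deltas=[[[-0.1,0,0.5],[0,0,0]],[[-0.1,0,1.0],[0,0,0]],[[-0.1,0,1.5],[0,0,0]],[[-0.1,0,2.0],[0,0,0]],[[-0.1,0,2.5],[0,0,0]]])

```text
t: 17.15
ee_pos: [526.4, 112.4, 142.6]
orientation: [-2.208, -2.209, -0.006]
ft_force: [0.1, -0.7, 4.1]
width: 20.5
grasp_force: 30.0
```

>>> servo_tool(deltas=[[[0,0,0.5],[0,0,0]],[[0,0,1.0],[0,0,0]],[[0,0,1.5],[0,0,0]],[[0,0,2.0],[0,0,0]]])

```text
t: 17.48
ee_pos: [526.1, 112.3, 140.0]
orientation: [-2.208, -2.209, -0.005]
ft_force: [1.2, 0.3, 3.1]
width: 21.0
grasp_force: 30.0
```

>>> servo_tool(deltas=[[[0,0,0.5],[0,0,0]],[[0,0,1.0],[0,0,0]],[[0,0,1.5],[0,0,0]],[[0,0,2.0],[0,0,0]]])

```text
t: 17.82
ee_pos: [525.6, 112.3, 137.5]
orientation: [-2.208, -2.209, -0.004]
ft_force: [3.2, -0.4, 0.2]
width: 20.9
grasp_force: 30.1
```

>>> servo_tool(deltas=[[[0,0,0.5],[0,0,0]],[[0,0,1.0],[0,0,0]],[[0,0,1.5],[0,0,0]],[[0,0,2.0],[0,0,0]]])

```text
t: 18.15
ee_pos: [525.5, 112.4, 135.7]
orientation: [-2.207, -2.209, -0.004]
ft_force: [2.8, 0.2, 0.9]
width: 20.6
grasp_force: 30.1
```

>>> servo_tool(deltas=[[[0,0,0.5],[0,0,0]],[[0,0,1.0],[0,0,0]],[[0,0,1.5],[0,0,0]]])

```text
t: 18.4
ee_pos: [525.6, 112.4, 134.3]
orientation: [-2.208, -2.209, -0.004]
ft_force: [4.3, -0.5, 0.0]
width: 20.7
grasp_force: 30.1
```

>>> servo_tool(deltas=[[[0,0.4,0.3],[0,0,0]],[[0,0.7,0.6],[0,0,0]],[[0,0.7,1.0],[0,0,0]]])

```text
t: 18.65
ee_pos: [525.8, 112.4, 133.0]
orientation: [-2.207, -2.208, -0.003]
ft_force: [3.5, -0.3, -0.2]
width: 20.6
grasp_force: 30.1
```

>>> servo_tool(deltas=[[[0,0,0.4],[0,0,0]],[[0,0,0.8],[0,0,0]],[[0,0,1.2],[0,0,0]]])

```text
t: 18.9
ee_pos: [525.8, 112.4, 131.9]
orientation: [-2.207, -2.208, -0.003]
ft_force: [2.4, 0.3, 0.5]
width: 20.9
grasp_force: 30.0
```

>>> servo_tool(deltas=[[[0,0,0.3],[0,0,0]],[[0,0,0.6],[0,0,0]],[[0,0,0.9],[0,0,0]]])

```text
t: 19.15
ee_pos: [526.2, 112.4, 131.6]
orientation: [-2.207, -2.209, -0.004]
ft_force: [0.8, -0.6, 8.3]
width: 21.0
grasp_force: 30.0
```

>>> servo_tool(deltas=[[[0,0,0.2],[0,0,0]],[[0,0,0.2],[0,0,0]],[[0,0,0.2],[0,0,0]],[[0,0,0.2],[0,0,0]]])

```text
t: 19.48
ee_pos: [526.2, 112.5, 131.6]
orientation: [-2.208, -2.209, -0.004]
ft_force: [1.0, -1.3, 7.1]
width: 20.9
grasp_force: 30.0
```

```bash
python3 - <<'E'
from h import *
to([526,112,205],0)
L=[]
for n,(cu,cv) in (("scene",(357,200)),("side",(307,235))):
    p=get_image(n); L.append(cv2.resize(p["frame"][cv-45:cv+45,cu-45:cu+45],(400,400),interpolation=cv2.INTER_CUBIC))
    for q in ("slug","boat"):
        for r in finder.silhouettes(q,p)[:3]:
            P,u,v=pts(p,r["mask"]); print(n,q,round(r["score"],2),(np.array(r["rect"])*[640,400,640,400]).round(),np.median(P,0).round())
cv2.imwrite("pics/home.png",np.hstack(L))
E
```

```text
t 19.48 pos [526.2  112.46 131.59] F [ 1.  -1.3  7.1] w 20.9 tooly [ 1.     0.001 -0.012] toolx [-0.     1.     0.015]
delta [  0.65  -1.05 -73.4 ] [-0.0116 -0.0151  0.0005]
scene slug 0.56 [199. 306.  30.  39.] [ 674. -380.   52.]
scene boat 0.95 [406. 223.  29.  27.] [680. 181.   6.]
scene boat 0.7 [356. 203.  24.  10.] [554. 103.  13.]
side boat 0.58 [248. 235.  24.  21.] [677. 177.   3.]
side boat 0.43 [308. 246.  22.  15.] [501. 123.  12.]
```

View pics/home.png

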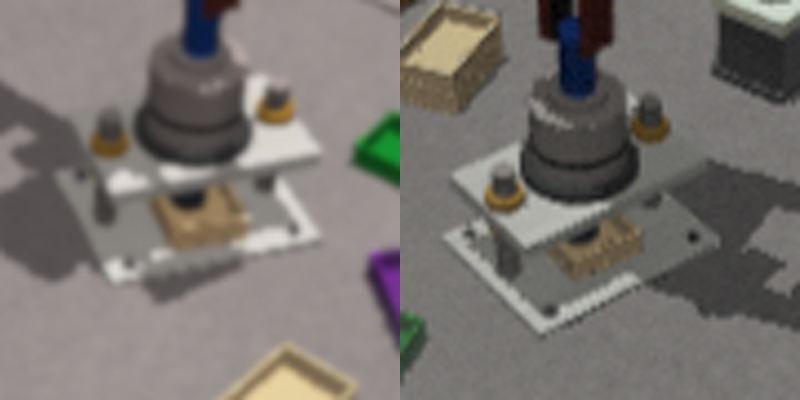

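The dark slug lies in the boat (left crop ~(190,195), right crop ~(585,235)), and the collar sits on the die. Now I'll draw the rod out.

>>> servo_tool(deltas=[[[0,0,-1],[0,0,0]],[[0.1,-0.1,-5],[0,0,0]],[[0.2,-0.2,-12],[0,0,0]],[[0.3,-0.2,-20],[0,0,0]],[[0.4,-0.3,-28],[0,0,0]]])

```text
t: 20.2
ee_pos: [525.5, 112.3, 159.4]
orientation: [-2.207, -2.208, -0.002]
ft_force: [1.7, -0.5, -4.1]
width: 20.8
grasp_force: 30.0
```

>>> servo_tool(deltas=[[[0.1,-0.1,-8],[0,0,0]],[[0.3,-0.2,-18],[0,0,0]],[[0.4,-0.3,-30],[0,0,0]],[[0.6,-0.5,-45],[0,0,0]],[[0.8,-0.6,-57],[0,0,0]]])

```text
t: 20.62
ee_pos: [525.5, 112.3, 217.5]
orientation: [-2.207, -2.208, -0.003]
ft_force: [0.5, -0.8, -2.9]
width: 20.5
grasp_force: 30.0
```

>>> servo_tool(deltas=[[[0,0,0],[0,0,0]],[[0,0,0],[0,0,0]],[[0,0,0],[0,0,0]]])

```text
t: 20.87
ee_pos: [525.4, 112.3, 215.6]
orientation: [-2.207, -2.208, -0.002]
ft_force: [0.1, 0.1, -1.6]
width: 21.1
grasp_force: 30.0
```

```bash
python3 - <<'E'
from h import *
to([543.6,-212.4,216],0)
E
```

```text
t 20.87 pos [525.38 112.25 215.56] F [ 0.1  0.1 -1.6] w 21.1 tooly [ 1.     0.001 -0.013] toolx [-0.     1.     0.015]
delta [-324.62   18.     -5.5 ] [-0.0132 -0.0148  0.0005]
```

>>> servo_tool(deltas=[[[-30,2,-0.5],[0,0,0]],[[-70,4,-1.2],[0,0,0]],[[-110,6,-1.8],[0,0,0]],[[-150,8,-2.5],[0,0,0]],[[-190,10.5,-3.2],[0,0,0]]])

```text
t: 21.28
ee_pos: [535.6, -79.2, 215.1]
orientation: [-2.205, -2.208, -0.001]
ft_force: [1.4, 0.5, -2.0]
width: 21.2
grasp_force: 30.0
```

>>> servo_tool(deltas=[[[-40,2.2,-0.6],[0,0,0]],[[-80,4.4,-1.2],[0,0,0]],[[-115,6.5,-1.8],[0,0,0]],[[-134.2,7.5,-2.3],[0,0,0]],[[-134.2,7.5,-2.3],[0,0,0]]])

```text
t: 21.7
ee_pos: [543.7, -215.6, 215.1]
orientation: [-2.211, -2.204, -0.001]
ft_force: [1.0, 0.3, -2.1]
width: 20.7
grasp_force: 30.0
```

>>> servo_tool(deltas=[[[0,0,0],[0,0,0]],[[0,0,0],[0,0,0]],[[0,0,0],[0,0,0]],[[0,0,0],[0,0,0]]])

```text
t: 22.03
ee_pos: [544.2, -210.6, 216.1]
orientation: [-2.205, -2.21, -0.003]
ft_force: [-0.0, 0.1, -1.4]
width: 21.0
grasp_force: 30.0
```

```bash
python3 - <<'E'
from h import *
from scipy.optimize import least_squares
to([543.6,-212,165],0)
for n in ("scene","side"):
    p=get_image(n); P,u,v=pts(p)
    s=P[(abs(P[:,0]-543)<16)&(abs(P[:,1]+213)<16)&(P[:,2]>150)&(P[:,2]<198)]
    def f(a): return np.hypot(s[:,0]-a[0]-a[2]*(s[:,2]-175),s[:,1]-a[1]-a[3]*(s[:,2]-175))-11.5
    r=least_squares(f,[543,-213,0,0],loss="soft_l1"); print(n,len(s),r.x.round(3))
E
```

```text
t 22.03 pos [ 544.22 -210.57  216.14] F [-0.   0.1 -1.4] w 21.0 tooly [ 1.     0.002 -0.013] toolx [-0.002  1.     0.015]
delta [-2.220e+00  1.000e-02  5.112e+01] [-0.0126 -0.0154  0.0021]
scene 182 [ 5.44797e+02 -2.10581e+02 -2.00000e-03 -1.90000e-02]
side 100 [ 5.42659e+02 -2.11102e+02 -2.50000e-02  7.00000e-03]
```

>>> servo_tool(deltas=[[[-1.3,-0.1,10],[0,0,0]],[[-2.4,0,28],[0,0,0]],[[-3,0.2,45],[0,0,0]],[[-3.3,0.5,58],[0,0,0]],[[-3.3,0.5,63],[0,0,0]]])

```text
t: 22.55
ee_pos: [542.7, -213.5, 150.7]
orientation: [-2.205, -2.207, -0.001]
ft_force: [-0.9, -0.7, -2.1]
width: 20.8
grasp_force: 30.0
```

>>> servo_tool(deltas=[[[0,0,0],[0,0,0]],[[0,0,0],[0,0,0]],[[0,0,0],[0,0,0]]])

```text
t: 22.8
ee_pos: [544.7, -214.4, 154.0]
orientation: [-2.208, -2.21, -0.004]
ft_force: [-0.4, -0.1, -2.2]
width: 21.0
grasp_force: 30.0
```

>>> servo_tool(deltas=[[[0,0,2],[0,0,0]],[[0,0,4],[0,0,0]],[[0,0,6],[0,0,0]],[[0,0,6],[0,0,0]]])

```text
t: 23.13
ee_pos: [543.8, -214.1, 147.1]
orientation: [-2.207, -2.208, -0.003]
ft_force: [0.6, -0.1, -2.0]
width: 20.3
grasp_force: 30.0
```

>>> servo_tool(deltas=[[[0.6,0,0.5],[0,0,0]],[[1.1,0,1.5],[0,0,0]],[[1.1,0,3],[0,0,0]],[[1.1,0,4.5],[0,0,0]],[[1.1,0,6],[0,0,0]]])

```text
t: 23.55
ee_pos: [544.0, -213.0, 141.2]
orientation: [-2.207, -2.209, -0.003]
ft_force: [0.2, 0.1, -2.1]
width: 20.6
grasp_force: 30.0
```

>>> servo_tool(deltas=[[[0,0,1.5],[0,0,0]],[[0,0,3],[0,0,0]],[[0,0,4.5],[0,0,0]],[[-0.1,0.1,6],[0,0,0]]])

```text
t: 23.88
ee_pos: [544.0, -213.0, 135.1]
orientation: [-2.207, -2.208, -0.003]
ft_force: [0.1, -0.2, -2.9]
width: 20.8
grasp_force: 30.0
```

>>> servo_tool(deltas=[[[0,0,2],[0,0,0]],[[0,0,4],[0,0,0]],[[-0.1,0.1,6],[0,0,0]],[[-0.1,0.1,8],[0,0,0]]])

```text
t: 24.22
ee_pos: [544.0, -213.0, 127.1]
orientation: [-2.207, -2.208, -0.003]
ft_force: [-0.2, 0.2, -1.9]
width: 20.7
grasp_force: 30.0
```

Tip ~55 mm and free, so it is inside the hole. On down to the collar.

>>> servo_tool(deltas=[[[0,0,3],[0,0,0]],[[-0.1,0.1,6],[0,0,0]],[[-0.2,0.1,10],[0,0,0]],[[-0.2,0.2,14],[0,0,0]],[[-0.3,0.2,18],[0,0,0]]])

```text
t: 24.63
ee_pos: [543.9, -213.0, 108.8]
orientation: [-2.207, -2.208, -0.003]
ft_force: [0.0, -0.5, -3.4]
width: 20.3
grasp_force: 30.0
```

>>> servo_tool(deltas=[[[0,0,4],[0,0,0]],[[-0.1,0.1,8],[0,0,0]],[[-0.2,0.2,12],[0,0,0]],[[-0.3,0.2,16],[0,0,0]],[[-0.3,0.2,18],[0,0,0]]])

```text
t: 25.05
ee_pos: [543.7, -212.9, 90.6]
orientation: [-2.207, -2.208, -0.003]
ft_force: [0.0, 0.5, -1.6]
width: 20.7
grasp_force: 30.0
```

>>> servo_tool(deltas=[[[0,0,1],[0,0,0]],[[0,0,2],[0,0,0]],[[0,0,3],[0,0,0]]])

```text
t: 25.3
ee_pos: [544.0, -213.0, 88.3]
orientation: [-2.208, -2.209, -0.003]
ft_force: [-0.2, -0.1, -1.4]
width: 21.0
grasp_force: 30.0
```

>>> servo_tool(deltas=[[[0,0,0.5],[0,0,0]],[[0,0,1],[0,0,0]],[[0,0,1.5],[0,0,0]],[[0,0,1.5],[0,0,0]]])

```text
t: 25.63
ee_pos: [543.9, -213.0, 86.8]
orientation: [-2.207, -2.209, -0.003]
ft_force: [-1.1, 0.6, -1.8]
width: 20.8
grasp_force: 30.0
```

>>> servo_tool(deltas=[[[0,0,0.5],[0,0,0]],[[0,0,1],[0,0,0]],[[0,0,1.5],[0,0,0]],[[0,0,2],[0,0,0]]])

```text
t: 25.97
ee_pos: [543.8, -212.9, 84.8]
orientation: [-2.207, -2.208, -0.003]
ft_force: [0.1, -0.1, -2.3]
width: 20.9
grasp_force: 30.0
```

>>> servo_tool(deltas=[[[0,0,0.5],[0,0,0]],[[0,0,1],[0,0,0]],[[0,0,1.5],[0,0,0]]])

```text
t: 26.22
ee_pos: [543.9, -212.9, 83.2]
orientation: [-2.207, -2.208, -0.003]
ft_force: [0.4, -0.7, -2.3]
width: 20.7
grasp_force: 30.0
```

>>> servo_tool(deltas=[[[0,0,0.4],[0,0,0]],[[0,0,0.8],[0,0,0]]])

```text
t: 26.38
ee_pos: [543.9, -212.9, 82.6]
orientation: [-2.208, -2.208, -0.004]
ft_force: [0.8, 1.9, 2.6]
width: 20.9
grasp_force: 30.0
```

>>> servo_tool(deltas=[[[0,0,0],[0,0,0]],[[0,0,0],[0,0,0]],[[0,0,0],[0,0,0]],[[0,0,0],[0,0,0]],[[0,0,0],[0,0,0]]], grip=-1)

```text
t: 26.8
ee_pos: [543.9, -213.0, 82.6]
orientation: [-2.208, -2.209, -0.003]
ft_force: [-0.9, 0.2, 0.3]
width: 50.9
grasp_force: 0.0
```

>>> servo_tool(deltas=[[[0,0,0],[0,0,0]],[[0,0,0],[0,0,0]],[[0,0,0],[0,0,0]],[[0,0,0],[0,0,0]],[[0,0,0],[0,0,0]]])

```text
t: 27.22
ee_pos: [543.8, -212.9, 82.5]
orientation: [-2.207, -2.208, -0.003]
ft_force: [0.2, 0.1, 0.3]
width: 83.5
grasp_force: 0.0
```

>>> servo_tool(deltas=[[[0.5,-0.5,-20],[0,0,0]],[[1,-1,-50],[0,0,0]],[[1.5,-1.5,-90],[0,0,0]],[[2,-1.6,-130],[0,0,0]],[[2,-1.6,-150],[0,0,0]]])

```text
t: 27.63
ee_pos: [545.8, -213.9, 237.4]
orientation: [-2.211, -2.212, -0.007]
ft_force: [0.7, -0.3, 1.7]
width: 87.6
grasp_force: 0.0
```

>>> servo_tool(deltas=[[[-40,0,0],[0,0,0]],[[-40,0,0],[0,0,0]],[[-40,0,0],[0,0,0]],[[-40,0,0],[0,0,0]],[[-40,0,0],[0,0,0]]])

```text
t: 28.05
ee_pos: [543.5, -252.4, 231.1]
orientation: [-2.206, -2.207, -0.003]
ft_force: [0.4, 1.1, 0.1]
width: 88.0
grasp_force: 0.0
```

```bash
python3 - <<'E'
from h import *
from scipy.optimize import least_squares
to([544,-213,216],0)
L=[]
for n in ("scene","side","wrist"):
    p=get_image(n); P,u,v=pts(p); hsv=cv2.cvtColor(p["frame"],cv2.COLOR_BGR2HSV)[v,u].astype(int)
    s=P[(abs(P[:,0]-544)<16)&(abs(P[:,1]+213)<16)&(P[:,2]>82)&(P[:,2]<117)]
    f=lambda a: np.hypot(s[:,0]-a[0]-a[2]*(s[:,2]-70),s[:,1]-a[1]-a[3]*(s[:,2]-70))-11
    if len(s)>20: print(n,len(s),least_squares(f,[544,-213,0,0],loss="soft_l1").x.round(3))
    if n!="wrist":
        cu,cv=(300,215) if n=="scene" else (345,215); L.append(cv2.resize(p["frame"][cv-85:cv+85,cu-85:cu+85],(400,400),interpolation=cv2.INTER_CUBIC))
    for q in ("boat",):
        for r in finder.silhouettes(q,p)[:3]:
            PP,_,_=pts(p,r["mask"]); print(n,q,round(r["score"],2),(np.array(r["rect"])*[640,400,640,400]).round(),np.median(PP,0).round())
cv2.imwrite("pics/end.png",np.hstack(L))
E
```

```text
t 28.05 pos [ 543.51 -252.4   231.13] F [0.4 1.1 0.1] w 88.0 tooly [ 1.     0.001 -0.013] toolx [-0.001  1.     0.016]
delta [39.15  0.72 15.75] [-0.0135 -0.016   0.0006]
scene 112 [ 5.44412e+02 -2.13147e+02 -2.00000e-03 -1.10000e-02]
scene boat 0.67 [355. 203.  25.  11.] [558. 101.  12.]
scene boat 0.62 [406. 189.  25.  19.] [572. 273.   8.]
scene boat 0.59 [406. 224.  30.  30.] [677. 182.   6.]
side 68 [ 5.41747e+02 -2.13550e+02 -1.00000e-03  1.60000e-02]
side boat 0.95 [250. 267.  33.  24.] [574. 267.   4.]
side boat 0.58 [245. 235.  25.  23.] [679. 177.   4.]
side boat 0.5 [306. 246.  24.  15.] [500. 123.  12.]
wrist 77 [ 5.44382e+02 -2.13317e+02 -4.00000e-03 -1.00000e-02]
```

View pics/end.png

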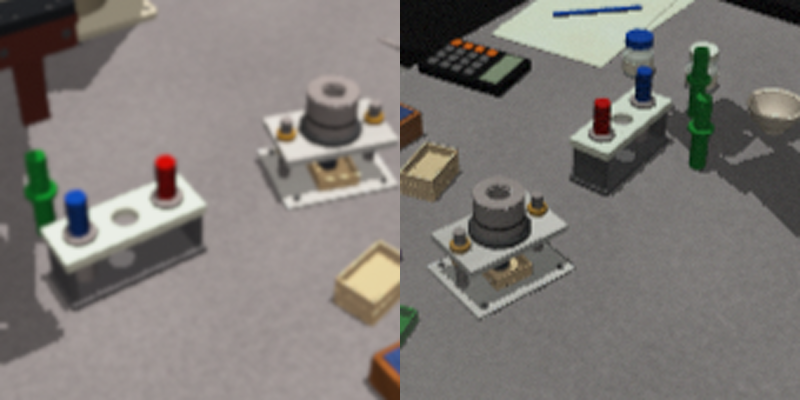

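The rod hangs upright in its hole (left crop (77,215), right crop (644,88)), with its collar on the plate. The slug is in the boat under the open die (left (330,163)), and the gripper is clear. Handing in.

```bash
python3 -c "
from h import *
print(close_job())"
```

```text
the job is handed in; nothing more can be done
None
```

I handed the job in after about 28 s of robot time. The slug is in the boat, the collar was pressed home on the die at about 10 N, and the rod hangs upright in its original end hole; I haven't seen the verdict.

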